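Turn the ice mould round in its carrier

TASK

The blue ice mould was put back to front in its walnut carrier. Take it by its square knob, lift it right out, give it half a turn and lower it fully home in the same carrier, still in your grip, so that its white bar lies at the carrier's brass end; then let go. The grey mould is already the right way round: leave it where it is.

Things in the scene. Friction and masses are not known exactly. Their poses are not given: they have to be found in the camera images.
- blue_mould: Loose stiff blue plastic tray, ~220 g, 134 (x) x 74 (y) mm, rim 45 high; bottom 10 mm is a 128 x 68 foot. A square light-blue knob, 28 x 28 mm, sides parallel to the tray's, stands in its middle from 60 to 96 mm above the underside: grip it from above, either pair of faces; all else is below 50 mm. Origin: centre of underside, z up; x points to the end with the white bar (and one big cell).
- white_end (a point): Middle of the white bar (12 x 74 x 5 mm) across the top of the rim at the blue mould's +x end, 61 mm from the mould's centre, 46.5 mm above its underside. It starts at the plain wooden end of the carrier.
- blue_carrier: Dark walnut carrier of the blue mould, fixed on the oak board (top 18 mm over the work surface). Pocket 140 (x) x 80 (y) mm, floor 6 mm above origin, upright walls to 28 mm, mouth flaring 7 mm outward up to 40 mm; 172 x 106 mm overall. The mould has 3 mm play each side; seated, its origin is 6 mm above this one. Origin: centre of underside; x points to the brass end. Place and yaw vary.
- grey_mould: A second mould of the same shape in grey, already the right way round (white bar at the brass end) in a like carrier on the other side of the board; not to be disturbed. Origin and axes as for the blue one.

How it is judged:
On the way, in this order (a step that is already met when the one before it is completed fails the run):
1. the blue mould is lifted clear of its carrier, its underside above the mouth (z of blue_mould in the frame of blue_carrier above 0.042 m), for 0.1 s.
2. turned the right way round and lowered to within 14 mm of the carrier's floor while still held (horizontal distance between blue_mould and blue_carrier below 0.012 m and x of white_end in the frame of blue_carrier above 0.045 m and angle between the x axis of blue_mould and the x axis of blue_carrier, either way round below 0.175 rad and z of blue_mould in the frame of blue_carrier below 0.02 m and contact force between the fingers and blue_mould above 0.3 N), for 0.05 s.
At the end, for the whole second after the job is handed in: The blue mould rests, released and still, fully home in its own carrier (within 5 mm of the seated height, within 12 mm of centre, level and in line within about 6 and 10 degrees) with its white bar at the brass end; the grey mould is within 20 mm of where it was (horizontal distance between blue_mould and blue_carrier below 0.012 m and x of white_end in the frame of blue_carrier above 0.045 m and angle between the x axis of blue_mould and the x axis of blue_carrier, either way round below 0.175 rad and z of blue_mould in the frame of blue_carrier below 0.011 m and angle between blue_mould's own z axis and vertical below 0.1 rad and linear speed of blue_mould below 0.02 m/s and distance of grey_mould from where it was at the start of the episode below 0.02 m); the robot touches nothing.
It fails at once if the grey mould is moved by more than 20 mm (distance of grey_mould from where it was at the start of the episode above 0.02 m).
It also fails if it takes over 40 s, if anything falls off the work surface, if the arm or the gripper's body presses on something with over 40 N, if the wrist force passes 120 N, or if a joint passes its speed limit or range.

ROBOT

A 6-joint arm with a two-finger parallel gripper is mounted at the origin on the work surface. World frame = base frame: x ahead of the robot, y to its left, z up, the work surface at z = 0. Lengths are in m, angles in rad, forces in N, time in s.
With the tool pointing down it reaches from about 0.35 to 0.975 m from the base axis. Payload 7.1 kg.
Tool frame: the origin (TCP) lies on the front face of the gripper's body, between the roots of the fingers; the fingertips stand 80 mm ahead of it and the grasp point (between the pads) lies 61 mm ahead of it; z points along the fingers, y is the direction in which the jaws open and shut (so a half turn about z gives the same grasp; the last joint's range is limited). The gripper opens to 88 mm and grips with 3 to 60 N. Pads are 20 mm wide; open, the fingers measure 115 mm over their backs; the gripper's body (75 mm by 178 mm) begins 61 mm behind the grasp point.
Start: joints at [1.296, 0.423, 1.63, -0, 1.089, -0.019], TCP at [0.158, 0.605, 0.303] pointing down, gripper open.
Joint ranges: [-3, 3], [-0.9, 2.11], [0.09, 2.58], [-1.31, 4.45], [0.11, 2.69], [-2.54, 2.54]. Speed limits (rad/s): [2.39, 2.39, 3.01, 3.14, 3.14, 3.14].

INTERFACE

Orientations are given as a unit quaternion [x, y, z, w].
In Python, from station import bot gives the robot as it stands. The module is installed in compiled form; this text tells all that it offers.
- The arm moves only by the shell command python3 -m pendant 'ROWS' [OPENING] [FORCE]. ROWS is JSON, a list of rows, each a list of 4 numbers: the shift along the world's x, y, z in m, then the turn about the world's z in rad. In form: [[dx, dy, dz, roll], ...]. A call has 1 to 12 rows; each row shifts and turns the commanded pose from where the row before left it; what a row does not reach is not made up. A row lasts 1/8 s, in which the tool goes at most 62.5 mm and 10.7 degrees, less where a joint would pass 70% of its speed; a pose out of reach is approached as far as the arm can. A call with a gripper value outside its range is refused whole. OPENING is the finger opening in m, from 0 to 0.0878, set as the call begins (- or left out, the last holds). The fingers move at their own pace and stop on an object; FORCE is the grip in N (left out, the last holds). Time passes only in rows, so rows that do not move let the fingers close. It gives the time, the measured TCP pose, the force and the opening at its end, in the units of the state.
- bot.read_state(): the state, without advancing time (a new reading comes with each control period).
- bot.read_camera(name): name is "scene" or "top" or "wrist"; returns a dict with "frame" (384x512x3 uint8, red, green, blue), "intrinsics" (3x3 intrinsics, pixels), "R" (3x3) and "t" (3): a world point X has camera coordinates R X + t; the wrist camera has in their place "mount" (4x4, takes a point from camera to tool coordinates, whose origin is the TCP and whose axes are the flange's). Camera axes: x right, y down, z forward; pixel columns grow to the right and rows downward; lengths in m; the calibration is good to about 2 mm. A picture is of the moment at which its call begins: read the wrist's pose just before it. There is no depth.
- bot.job_done(): hands the job in, once; it reports no verdict.
The state is a dict: "clock": time; "q": joint angles; "dq": joint speeds; "effort": joint torques, N m; "position": TCP position; "orientation": TCP orientation; "force": force on the tool from outside, world axes, zero at the start; "ft_torque": the same for the moment, N m; "opening": finger opening in m.
Only numpy, scipy, OpenCV 4.12 (cv2) and the standard library are available. Lean on these libraries where they do the work, as an engineer would, in place of code of your own. Each camera call takes 0.05 s, during which the arm holds its last target. There are 200 camera calls.

## Working session

There is one attempt and no reset: what is moved stays moved. The work goes in short steps, Python scripts to look and compute and a shell command to move; the robot and the scene stay as the last step left them, time stands still between calls to the robot, and variables do not carry over. Pictures are saved under pics/ and viewed, about 8 in all and at most 12, crops included, and the job is handed in when it is done.

```bash
mkdir -p pics
cat > h.py <<'E'
import numpy as np, cv2
from station import bot
def cam(n):
    c=bot.read_camera(n); return c
def ray(c,uv,z):
    K=np.array(c["intrinsics"]);R=np.array(c["R"]);t=np.array(c["t"])
    o=-R.T@t; d=R.T@np.linalg.inv(K)@np.array([uv[0],uv[1],1.]); return o+d*(z-o[2])/d[2]
E
python3 - <<'E'
from h import *
a=cam("top");b=cam("scene")
cv2.imwrite("pics/top.png",a["frame"][:,:,::-1]);cv2.imwrite("pics/scene.png",b["frame"][:,:,::-1])
for c in(a,b): print(np.array(c["intrinsics"])[0], -np.array(c["R"]).T@c["t"], np.array(c["R"]).round(2).tolist())
s=bot.read_state();print(s["clock"],s["position"],s["orientation"],s["opening"])
E
```

```text
[441.74637174   0.         246.7492888 ] [ 0.45043852 -0.01495145  0.87619341] [[-0.0, -1.0, -0.01], [-0.99, 0.01, -0.13], [0.13, 0.01, -0.99]]
[459.19898427   0.         253.84162067] [1.04295055 0.11563267 0.65047462] [[-0.22, 0.97, -0.0], [0.72, 0.16, -0.68], [-0.66, -0.15, -0.74]]
0.1 [0.15801545 0.60430835 0.30200684] [ 1.27570991e-01  9.91829225e-01 -6.50449429e-04 -9.12656436e-05] 0.08809260937481277
```

View pics/top.png

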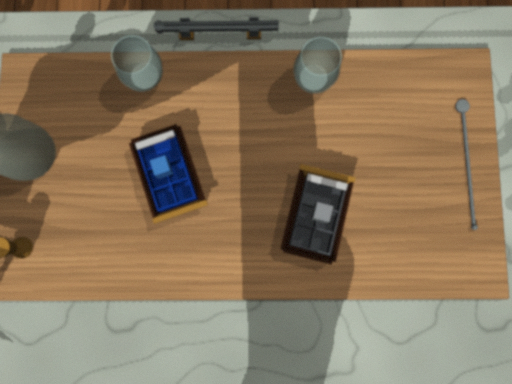

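View pics/scene.png

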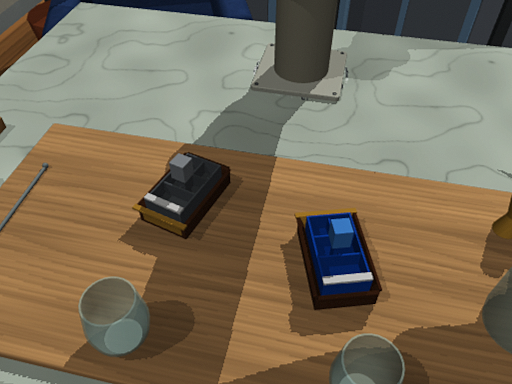

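The top view shows the blue mould at about (168,172), its white bar at (155,140), knob at (160,166) and brass end at (180,212). The grey mould is at (320,215), well clear. The scene view agrees, with the knob at (341,232). Next I'll measure them.

```bash
cat >> h.py <<'E'
def big(m,roi=None):
    m=m.astype(np.uint8)
    if roi: z=np.zeros_like(m);x0,y0,x1,y1=roi;z[y0:y1,x0:x1]=m[y0:y1,x0:x1];m=z
    cs,_=cv2.findContours(m,cv2.RETR_EXTERNAL,cv2.CHAIN_APPROX_NONE)
    return max(cs,key=cv2.contourArea)
def rect(c,cnt,z):
    P=np.array([ray(c,p[0],z)[:2] for p in cnt])*1000
    (x,y),(w,h),a=cv2.minAreaRect(P.astype(np.float32))
    if w<h: w,h,a=h,w,a+90
    return np.round([x,y,w,h,(a+90)%180-90],1)
E
cat > m.py <<'E'
from h import *
for n,roi in(("top",(110,110,220,230)),("scene",(285,200,390,315))):
    c=cam(n);h=cv2.cvtColor(c["frame"],cv2.COLOR_RGB2HSV).astype(int);H,S,V=h[...,0],h[...,1],h[...,2]
    blue=(H>100)&(H<130)&(S>90); knob=blue&(S<190)&(V>130); white=(S<60)&(V>150); brass=(H>14)&(H<28)&(S>185)&(V>100)
    print(n)
    for k,m,z in(("knob@.120",knob,.12),("bar@.073",white,.073),("brass@.058",brass,.058),("blue@.069",blue,.069)):
        q=big(m,roi);print(k,q.reshape(-1,2).min(0),q.reshape(-1,2).max(0),rect(c,q,z))
    dark=(V<75)
    if n=="top":
        q=big((dark&(S>90))|blue|brass|(white),roi);print("carrier@.058",rect(c,q,.058))
    x0,y0,x1,y1=roi;cr=c["frame"][y0:y1,x0:x1,::-1];cv2.imwrite(f"pics/c_{n}.png",cv2.resize(cr,None,fx=5,fy=5,interpolation=0))
    if n=="top":
        for p in((160,172),(160,166),(178,170),(190,190),(180,212),(138,160)):print(p,h[p[1],p[0]])
    if n=="scene":
        for p in((341,225),(341,240),(325,214),(330,250)):print(p,h[p[1],p[0]])
E
python3 m.py
```

```text
top
knob@.120 [150 155] [169 175] [591.5 146.6  30.4  29.2  18.5]
bar@.073 [136 131] [172 148] [648.8 166.6  71.1  11.9 -70.8]Traceback (most recent call last):
  File "m.py", line 7, in <module>
    q=big(m,roi);print(k,q.reshape(-1,2).min(0),q.reshape(-1,2).max(0),rect(c,q,z))
  File "h.py", line 12, in big
    return max(cs,key=cv2.contourArea)
ValueError: max() iterable argument is empty
```

```bash
sed -i 's/brass=.*$/brass=(H>14)\&(H<28)\&(S>160)\&(V>90)/' m.py; python3 m.py
```

```text
top
knob@.120 [150 155] [169 175] [591.8 146.5  29.9  28.6  18.5]
bar@.073 [136 131] [172 148] [648.7 166.7  71.1  11.5 -71.4]
brass@.058 [153 200] [206 222] [517.1 120.4 103.7  11.3 -70.9]
blue@.069 [137 136] [197 211] [584.4 143.2 126.8  80.4  19.1]
carrier@.058 [590.6 145.3 167.1 103.7  18.7]
(160, 172) [106 167 176]
(160, 166) [105 165 189]
(178, 170) [112 205  81]
(190, 190) [111 224  90]
(180, 212) [ 18 175 165]
(138, 160) [  9 185  22]
scene
knob@.120 [331 218] [353 233] [591.4 146.5  28.3  27.8  19.5]
bar@.073 [323 272] [372 283] [648.8 166.2  72.9  11.9 -70.6]
brass@.058 [295 208] [356 223] [522.  122.4 106.2  25.1 -70.7]
blue@.069 [305 213] [372 295] [600.2 146.  150.4  83.   19.2]
(341, 225) [106 181 189]
(341, 240) [107 184  93]
(325, 214) [153  30 103]
(330, 250) [111 239  63]
```

View pics/c_top.png

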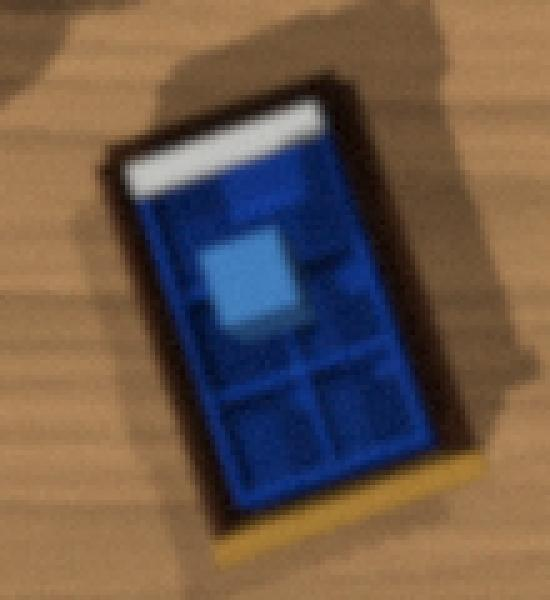

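Both views agree: mould centre (0.5915, 0.1465), yaw about 19°. The carrier centre is about (0.592, 0.146). The last joint's range allows a half turn if I grip with the jaws at 109° and turn −180°. I'll go over high, so I clear the objects on the left.

```bash
python3 -m pendant '[[0,0,0.05,0],[0,0,0.05,0],[0.04,-0.042,0,0.06],[0.04,-0.042,0,0.06],[0.04,-0.042,0,0.06],[0.04,-0.042,0,0.06],[0.04,-0.042,0,0.06],[0.04,-0.042,0,0.06],[0.04,-0.042,0,0.06],[0.04,-0.042,0,0.06],[0.04,-0.042,0,0.06],[0.04,-0.042,0,0.05]]' 0.0878
python3 -m pendant '[[0.03,-0.03,-0.02,0],[0,0,-0.03,0],[0,0,0,0],[0,0,0,0],[0,0,0,0]]'
python3 -c "
from h import *
from scipy.spatial.transform import Rotation as R
s=bot.read_state();M=R.from_quat(s['orientation']).as_matrix();print(s['position'],s['q'],np.degrees(np.arctan2(M[1,1],M[0,1])),M[:,2])"
```

```text
clock: 1.75
position: [0.5592, 0.183, 0.4027]
orientation: [-0.167, 0.986, 0.0, 0.0]
force: [0.1, 0.4, 0.4]
opening: 0.0878
clock: 2.38
position: [0.5883, 0.1553, 0.3542]
orientation: [-0.167, 0.986, 0.0, 0.001]
force: [-0.0, 0.5, 0.3]
opening: 0.088
[0.58834015 0.15533465 0.35422322] [ 2.38573777e-01  3.44810140e-01  1.62185636e+00  7.10176553e-07
  1.17260662e+00 -1.66737158e+00] 109.20259420169806 [ 2.25367520e-03  5.48780114e-04 -9.99997310e-01]
```

```bash
python3 -m pendant '[[0.003,-0.009,-0.03,0],[0,0,-0.04,0],[0,0,-0.04,0],[0,0,-0.02,0],[0,0,-0.02,0],[0,0,-0.02,0],[0,0,-0.01,0],[0,0,-0.009,0],[0,0,0,0],[0,0,0,0],[0,0,0,0]]'
python3 - <<'E'
from h import *
c=cam("scene");cv2.imwrite("pics/s2.png",cv2.resize(c["frame"][140:340,240:460,::-1],None,fx=3,fy=3))
E
```

```text
clock: 3.75
position: [0.5915, 0.1457, 0.1643]
orientation: [-0.166, 0.986, 0.0, 0.001]
force: [-0.2, -0.6, 0.4]
opening: 0.0876
```

View pics/s2.png

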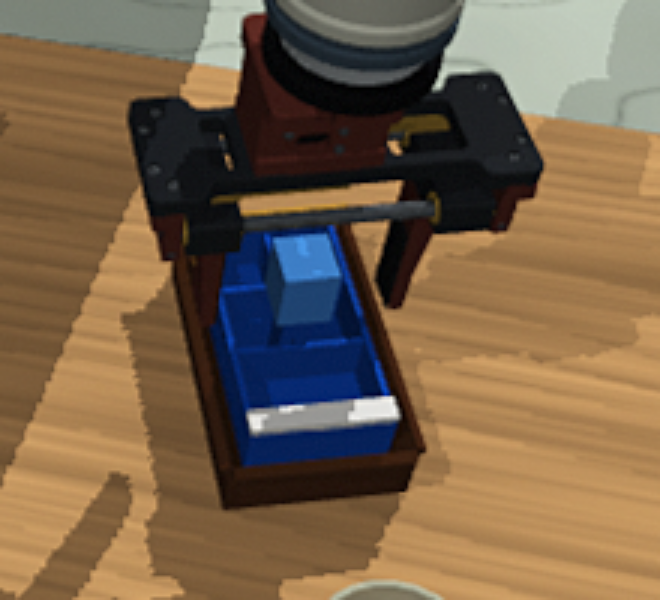

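The fingers straddle the knob (crop pixel ~(305,280)), one on each side and clear of the rim. Now I'll grip and lift.

```bash
python3 -m pendant '[[0,0,0,0],[0,0,0,0],[0,0,0,0],[0,0,0,0],[0,0,0,0],[0,0,0,0],[0,0,0,0],[0,0,0,0]]' 0.0 35
python3 -m pendant '[[0,0,0.01,0],[0,0,0.01,0],[0,0,0.02,0],[0,0,0.02,0],[0,0,0.02,0],[0,0,0.02,0],[0,0,0,0],[0,0,0,0],[0,0,0,0]]'
```

```text
clock: 4.8
position: [0.591, 0.1457, 0.1636]
orientation: [-0.166, 0.986, 0.0, -0.0]
force: [-0.5, -0.2, -0.2]
opening: 0.0276
clock: 5.92
position: [0.5906, 0.1456, 0.2629]
orientation: [-0.166, 0.986, -0.0, -0.001]
force: [0.3, 0.1, -2.6]
opening: 0.0276
```

```bash
python3 -m pendant '[[0,0,0,-0.1],[0,0,0,-0.15],[0,0,0,-0.15],[0,0,0,-0.15],[0,0,0,-0.15],[0,0,0,-0.15],[0,0,0,-0.15],[0,0,0,-0.15],[0,0,0,-0.15],[0,0,0,-0.15],[0,0,0,-0.15],[0,0,0,-0.15]]'
python3 -m pendant '[[0,0,0,-0.15],[0,0,0,-0.15],[0,0,0,-0.15],[0,0,0,-0.15],[0,0,0,-0.15],[0,0,0,-0.15],[0,0,0,-0.15],[0,0,0,-0.15],[0,0,0,-0.14],[0,0,0,0],[0,0,0,0],[0,0,0,0]]'
python3 - <<'E'
from h import *
c=cam("top");cv2.imwrite("pics/t3.png",cv2.resize(c["frame"][100:250,90:240,::-1],None,fx=4,fy=4))
c=cam("scene");cv2.imwrite("pics/s3.png",cv2.resize(c["frame"][140:340,240:460,::-1],None,fx=3,fy=3))
from scipy.spatial.transform import Rotation as R
s=bot.read_state();M=R.from_quat(s['orientation']).as_matrix();print(s['position'],s['q'],np.degrees(np.arctan2(M[1,1],M[0,1])))
E
```

```text
clock: 7.42
position: [0.5908, 0.1456, 0.2628]
orientation: [0.652, 0.758, -0.001, -0.0]
force: [-0.1, 0.3, -2.5]
opening: 0.0274
clock: 8.93
position: [0.5911, 0.1456, 0.2635]
orientation: [0.981, 0.192, -0.0, 0.0]
force: [0.9, -0.6, -2.6]
opening: 0.0278
[0.59109107 0.14567222 0.26360987] [2.22075547e-01 4.45433601e-01 1.69641707e+00 2.22024920e-05
 9.99839225e-01 1.40616853e+00] -67.84421813165235
```

View pics/s3.png

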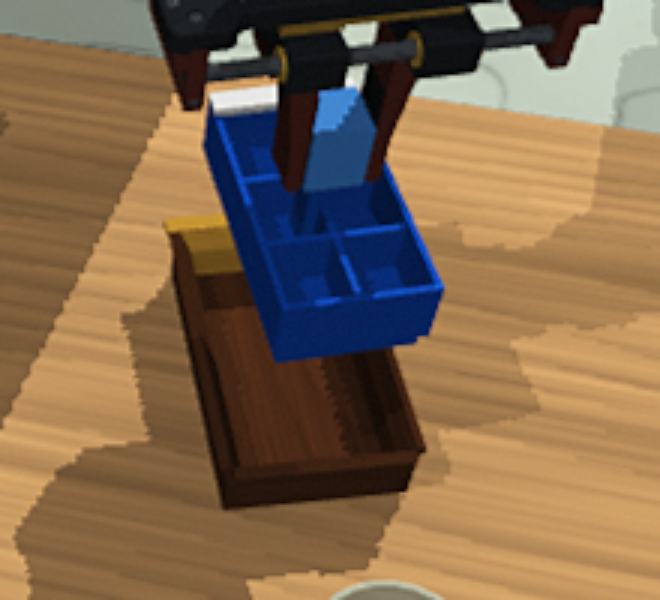

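View pics/t3.png

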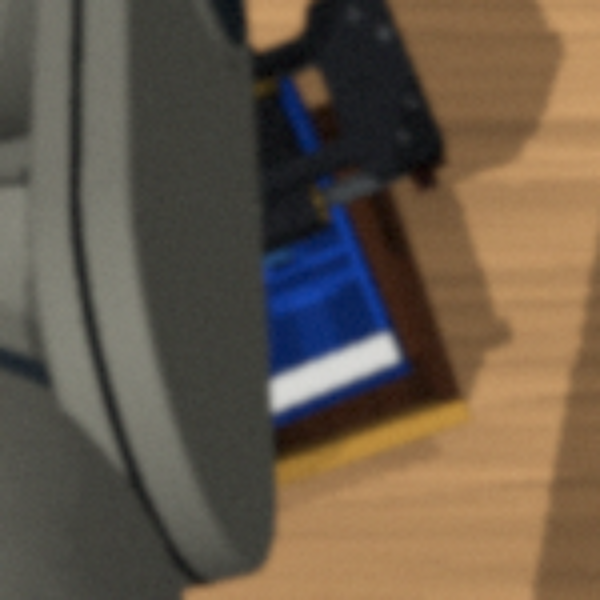

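The white bar is now over the brass end (scene crop (240,100)) and the mould hangs level. It's about 3° short of the half turn. I'll correct that and lower it partway.

```bash
python3 -m pendant '[[0.001,0,0,-0.055],[0,0,-0.02,0],[0,0,-0.02,0],[0,0,-0.015,0],[0,0,-0.01,0],[0,0,-0.005,0],[0,0,0,0],[0,0,0,0]]'
python3 -m pendant '[[0,0,-0.004,0],[0,0,-0.004,0],[0,0,-0.004,0],[0,0,-0.004,0],[0,0,0,0],[0,0,0,0]]'
```

```text
clock: 10.02
position: [0.5924, 0.1457, 0.1942]
orientation: [0.986, 0.165, 0.0, -0.0]
force: [-0.2, -0.3, -2.2]
opening: 0.0279
clock: 10.78
position: [0.5922, 0.1457, 0.1777]
orientation: [0.986, 0.165, -0.0, -0.0]
force: [-0.1, -0.3, -2.3]
opening: 0.0276
```

No contact force, and the foot is inside the upright walls. I'll go on to the floor.

```bash
python3 -m pendant '[[0,0,-0.003,0],[0,0,-0.003,0],[0,0,-0.003,0],[0,0,-0.002,0],[0,0,-0.001,0],[0,0,-0.001,0],[0,0,0,0],[0,0,0,0],[0,0,0,0]]'
```

```text
clock: 11.9
position: [0.5922, 0.1457, 0.1647]
orientation: [0.986, 0.165, 0.0, -0.0]
force: [0.3, -0.3, -3.7]
opening: 0.0279
```

```bash
python3 -m pendant '[[0,0,-0.001,0],[0,0,0,0],[0,0,0,0],[0,0,0,0]]'
python3 -m pendant '[[0,0,0,0],[0,0,0,0],[0,0,0,0],[0,0,0,0],[0,0,0,0],[0,0,0,0],[0,0,0,0],[0,0,0,0]]' 0.0878
python3 -m pendant '[[0,0,0.01,0],[0,0,0.02,0],[0,0,0.03,0],[0,0,0.04,0],[0,0,0.04,0],[0,0,0.04,0],[-0.04,0,0.02,0],[-0.05,0,0,0],[-0.05,0,0,0],[-0.04,0,0,0],[0,0,0,0],[0,0,0,0]]'
sed -i 's/.*if n=="scene":/    continue/;s/,brass=.*//' m.py; python3 m.py
```

```text
clock: 12.4
position: [0.5921, 0.1456, 0.1637]
orientation: [0.986, 0.165, -0.0, -0.0]
force: [0.2, -0.3, -2.6]
opening: 0.0278
clock: 13.4
position: [0.5921, 0.1457, 0.1637]
orientation: [0.986, 0.165, 0.0, -0.0]
force: [0.1, 0.9, 0.1]
opening: 0.0877
clock: 14.9
position: [0.4129, 0.1459, 0.365]
orientation: [0.986, 0.165, 0.001, -0.0]
force: [1.1, 0.0, 0.5]
opening: 0.088  File "m.py", line 15
    for p in((341,225),(341,240),(325,214),(330,250)):print(p,h[p[1],p[0]])
IndentationError: unexpected indent
```

```bash
sed -i '14,$d' m.py; python3 m.py
python3 - <<'E'
from h import *
c=cam("scene");cv2.imwrite("pics/s4.png",cv2.resize(c["frame"][140:340,120:420,::-1],None,fx=2.6,fy=2.6))
E
```

```text
top
knob@.120 [150 156] [169 176] [589.8 145.5  31.   28.9  18.4]
bar@.073 [156 192] [194 210] [533.1 125.8  73.2  12.9 -71.7]
brass@.058 [153 199] [206 222] [517.1 120.4 102.5  11.3 -70.7]
blue@.069 [136 131] [195 203] [598.4 147.4 124.   80.7  18.8]
carrier@.058 [590.  145.1 165.9 102.5  18.7]
(160, 172) [105 163 199]
(160, 166) [105 162 202]
(178, 170) [112 226  87]
(190, 190) [110 210  96]
(180, 212) [ 19 171 179]
(138, 160) [  9 159  32]
scene
knob@.120 [332 217] [352 233] [590.2 145.4  28.8  27.9  19.4]
bar@.073 [307 210] [351 218] [532.3 125.7  74.1  11.8 -71. ]
brass@.058 [295 208] [356 223] [521.8 122.4 106.2  25.1 -70.4]
blue@.069 [305 217] [372 295] [601.8 145.9 147.6  82.8  18.9]
```

View pics/s4.png

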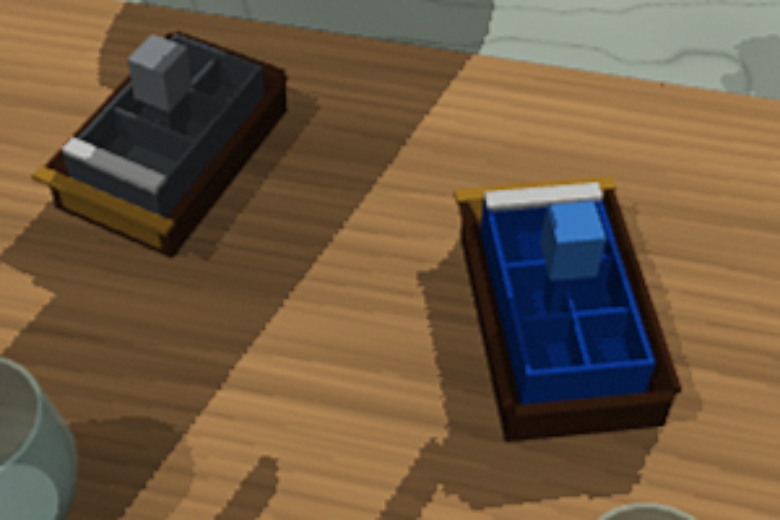

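The blue mould is seated, with its white bar (crop (545,195)) at the brass end. The knob is at (0.590, 0.1455) in both views, so the height matches the seated one. The grey mould hasn't moved and the robot is clear.

```bash
python3 -c "
from station import bot
print(bot.job_done())"
```

```text
the job is handed in; nothing more can be done
None
```

The blue mould is back in its own carrier the right way round, and I've handed the job in; no verdict is reported. I gripped it by the knob, lifted it about 100 mm and turned it 180°. I then lowered it to the floor while still held, let go and backed the arm away. The arm's last move ended at 14.9 s on the robot's clock.

- **Place and height:** both cameras put the knob at about (0.590, 0.1455) m when taken at seated height, within 1 mm of each other. That is about 2 mm from my estimate of the carrier's centre. At release the tool was at the same height as when it first gripped the seated mould (0.1637 m against 0.1636 m).
- **Direction:** the white bar is at about (0.533, 0.126) m, at the brass end. The mould's yaw is about 18–19°, in line with the carrier at 18.7°.
- **Grey mould:** the arm never went near it, and in the last picture it looks undisturbed. I checked this by eye, not by measuring it.
- **Forces:** the readings between moves stayed under 4 N, and no contact showed on the way into the carrier.
- **Checks that were off:**
    - My first half turn came out about 3° short, and I corrected it before lowering.
    - The masks for the mould's and carrier's full outlines, and the scene camera's brass strip, read up to about 16 mm off the given sizes. I relied on the knob, the bar and the top view's brass strip instead.

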